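# Mount a turbine rotor between bench centres against the sprung tail spindle

## Task

Lift the turbine rotor out of its fork rest and mount it in the bench centres for a run-out check: the thin shaft end goes into the cup of the spring-loaded tail spindle, press that spindle back with the rotor until the wheel's nose can swing in front of the fixed headstock cup, then let the spring out gently so that the nose slides home, and let go. Handle it gently: never drive the spring against its stop, jam the rotor against the stocks or let it snap home, and leave the loose parts around it where they are.

Things in the scene. Friction and masses are not known exactly. Their poses are not given: they have to be found in the camera images.
- rotor: Turbine wheel with shaft (turbocharger rotor), 0.34 kg, 157 mm long, lying level in the rest. Origin on its axis (within 1 mm) at the face of the wheel's nose; its z axis runs along the shaft from nose (0) to thin shaft end (156.6 mm). Shaft of radius 8 mm from z = 32 to 80 mm: grip it at z = 62 to 68 mm; beyond, it tapers to radius 4 mm at the end. Centre of mass at about z = 42 mm.
- rotor_nose (a point): Point on the rotor's axis at the face of the wheel's nose. The nose is a stub of radius 5.8 mm, 5.5 mm long; the blades begin 6 mm from its face and the wheel has radius 30 mm from 14 to 31 mm behind the face.
- rotor_tip (a point): Point on the rotor's axis at the thin shaft end (radius 4 mm), 156.6 mm from the nose face.
- rest: Low fixed aluminium plate, 62 x 176 x 8 mm, with two white Y-shaped forks carrying the rotor shaft, axis 50 mm over the bench. Origin: centre of the underside; y along the rotor, which starts with its nose to -y, about 78 mm from the origin. The forks stand at the rotor's z = 34 to 42 and 130 to 138 mm, reach 24 mm to either side and up to 11 mm above the axis: lift the rotor straight up.
- centres: Bench centres: fixed grey base, 104 x 330 mm, with a steel sliding table (top at z = 48 mm) that carries headstock (-y) and tailstock (+y), 60 mm wide, 119 mm high (a screw to 130). Origin: centre of the base's underside; y from head to tail. Both cups' centre line: x = 0, z = 100 mm. The table is clamped anywhere up to 15 mm either way along y; where is NOT measured: feel for it.
- head_nominal (a point): Centre of the fixed head cup's rim if the table stood mid-way (really up to 15 mm off along y, together with the tail cup). Steel cup of 27 mm diameter that opens to +y: a cone, radius 10 mm at the mouth and 6.3 mm at the floor, 5 mm deep. The face of the headstock is 28 mm behind the rim.
- tail_nominal (a point): Centre of the tail cup's rim, spring fully out, if the table stood mid-way (141 mm from the head rim; shifts with it). 29 mm steel cup on the sprung spindle, opening to -y: a cone, radius 11.7 mm at the mouth, 5.2 mm at the floor, 6.5 mm deep. The shaft end can enter it up to 30 degrees askew, nose aside of the headstock. Tailstock face 29 mm behind the rim.
- tail_stop (a point): The tail rim's place, table mid-way, with the spindle driven 15 mm back on its hard stop. The spring pushes with 4 N at rest plus 1 N per mm: 8 N (4 mm back) with the rotor home, 13 N (9 mm back) where the nose, in line, just passes the head rim, 19 N at the stop. Press to about 16 N along y, then swing in, keeping that load. Over 22 N between rotor and centres harms the shaft.
- hex_key: Bystander: loose L-shaped hex key, 122 x 42 x 6 mm. Origin: centre of its underside.
- gauge: Bystander: loose dial gauge lying on its back, 108 x 56 x 18 mm. Origin: centre of its underside.
Not all that is in view belongs to the job. What is shaped like the rotor but orange is not meant.

How it is judged:
By the outcome, as a careful person would: the job done as asked, in the order asked, and still so for the second after the job is handed in, with the robot touching nothing.
It also fails if it takes over 58 s, if anything falls off the work surface, if the arm or the gripper's body presses on something with over 40 N, if the wrist force passes 120 N, or if a joint passes its speed limit or range.

## Robot

A 7-joint arm with a two-finger parallel gripper is mounted at the origin on a cart in front of the work surface, level with it; the furniture and walls round the work are solid. World frame = base frame: x ahead of the robot, y to its left, z up, the work surface at z = 0. Lengths are in mm, angles in rad, forces in N, time in s.
With the tool pointing down it reaches from about 350 to 900 mm from the base axis. Payload 7.2 kg.
Tool frame: the origin (TCP) lies at the very end of the fingers, on their centre line; the grasp point (between the pads) lies 19 mm behind it (bot.tcp_to_grasp is the distance from the TCP to the grasp point, in mm); z points along the fingers, y is the line along which they close (so a half turn about z gives the same grasp; the last joint's range is limited). The gripper opens to 85 mm and grips with 20 to 120 N. Pads are 22 mm wide; open, the fingers measure 114 mm over their backs; the gripper's body (76 mm by 85 mm) begins 54 mm behind the grasp point. The pads swing forward as they close: fully open they stand 13 mm farther back than shut.
Start: joints at [-1.411, 0.411, -0.013, 1.596, 0.006, 1.134, -0.082], TCP at [141.156, 608.854, 231.297] pointing down, gripper open.
Joint ranges: [-2.95, 2.95], [-0.29, 1.99], [-1.47, 1.44], [0.14, 2.54], [-1.03, 4.17], [0.13, 1.85], [-2.86, 2.86]. Speed limits (rad/s): [2.39, 2.39, 3.01, 3.01, 3.14, 3.14, 3.14].

## Interface

Orientations are given as a 3x3 rotation matrix whose columns are the frame's x, y, z axes.
In Python, from cell import bot gives the robot as it stands.
- The arm moves only by the tool carry_out, never from a script. Its argument "motion" is a list of rows, each an object with "slide": the shift along the tool's x, y, z in mm, a list of three; "twist": the turn about the tool's z in degrees. In form: [{"slide": [x, y, z], "twist": twist}, ...]. A call has 1 to 20 rows; each row shifts and turns the commanded pose from where the row before left it, along the tool's axes as they then stand; what a row does not reach is not made up. A row lasts 1/8 s, in which the tool goes at most 62.5 mm and 10.7 degrees, less where a joint would pass 70% of its speed; a pose out of reach is approached as far as the arm can. A call with a gripper value outside its range is refused whole. "fingers" is the opening, from 0 (shut) to 1 (fully open), set as the call begins (left out, the last holds). The fingers move at their own pace and stop on an object; the grip force is fixed at half the most. Time passes only in rows, so rows that do not move let the fingers close. It gives the time, the measured TCP pose, the force, the opening and the grip force at its end, in the units of the state.
- bot.get_state(): the state, without advancing time (a new reading comes with each control period).
- bot.grab_frame(name): name is "scene" or "top" or "wrist"; returns (picture, depth): 400x640x3 uint8, blue, green, red; 400x640 float32, mm along the optical axis (not along the pixel's ray), 0 where there is no reading.
- bot.calibration(name): a dict with "mtx" (3x3 intrinsics, pixels), "T" (4x4, takes a point from camera to world coordinates). Camera axes: x right, y down, z forward; pixel columns grow to the right and rows downward; lengths in mm; the calibration is good to about 2 mm. A picture is of the moment at which its call begins: read the wrist's pose just before it. calibration takes no time and is no camera call; for the wrist camera it gives the pose at the moment of the call.
- bot.hand_in(): hands the job in; it is judged then, once.
Trained networks look in the newest picture that a camera, given by its name, has taken for a name from the list of things; names that differ only in an ending like _2 or _b are one class to them, and where a whole thing is asked for, a point or a joint stands for the part that bears it (a point fixed in the world has none). Each returns a list of dicts, best first, with "p" (0 to 1); they miss things now and then, are a little off and sometimes report something else, mostly with a low value. They report only what shows in the picture. A call takes as long as a camera call. They do not tell look-alikes from the thing itself.
- bot.trace(target, camera): "mask" (400x640 bool, what is visible of it) and "extent" ([left, top, right, bottom] in pixels, round what is visible of it).
The state is a dict: "time_s": time; "qpos": joint angles; "qvel": joint speeds; "joint_torque": joint torques, N m; "tcp_pos": TCP position; "ee_rot": TCP orientation; "force": force on the tool from outside, world axes, zero at the start; "moment": the same for the moment, N m; "width": finger opening in mm; "gripper_force": force on a finger pad.
Only numpy, scipy, OpenCV 4.12 (cv2) and the standard library are available. Lean on these libraries where they do the work, as an engineer would, in place of code of your own. Each camera call takes 0.05 s, during which the arm holds its last target. There are 200 camera calls.

## Working session

There is one attempt and no reset: what is moved stays moved. The work goes in short steps, Python scripts to look and compute and a tool call to move; the robot and the scene stay as the last step left them, time stands still between calls to the robot, and variables do not carry over. Pictures are saved under pics/ and viewed, at most 10 in all, crops included, and the job is handed in when it is done.

Besides the shell and the picture viewer there is one more tool, called after "Emit:" as name(argument=value, ...) on one line, values as JSON. carry_out: Moves the arm, as the interface text tells. Its arguments: {"type":"object","properties":{"motion":{"type":"array","items":{"type":"object","properties":{"slide":{"type":"array","items":{"type":"number"}},"twist":{"type":"number"}}}},"fingers":{"type":"number"}},"required":["motion"]}

```bash
mkdir -p pics; ls; cat > h.py <<'E'
import numpy as np,cv2
from cell import bot
def pts(cam,mask,depth):
    c=bot.calibration(cam);K=np.array(c["mtx"]);T=np.array(c["T"])
    v,u=np.nonzero(mask&(depth>0));z=depth[v,u]
    P=np.stack([(u-K[0,2])*z/K[0,0],(v-K[1,2])*z/K[1,1],z],1)
    return P@T[:3,:3].T+T[:3,3]
def proj(cam,p):
    c=bot.calibration(cam);K=np.array(c["mtx"]);T=np.array(c["T"])
    q=T[:3,:3].T@(np.array(p)-T[:3,3]);q=K@q;return q[:2]/q[2]
E
python3 - <<'E'
from h import *
ims=[]
for cam in("scene","top"):
    im,d=bot.grab_frame(cam);cv2.imwrite(f"pics/{cam}0.png",im);np.save(f"{cam}0.npy",d)
    for t in("rotor","rest","centres","hex_key","gauge"):
        for r in bot.trace(t,cam)[:3]:
            m=np.array(r["mask"]);P=pts(cam,m,d)
            print(cam,t,round(r["p"],2),r["extent"],m.sum(),np.median(P,0).round(),np.percentile(P,2,0).round(),np.percentile(P,98,0).round()) if len(P) else print(cam,t,r["p"],r["extent"])
s=bot.get_state();print(s["time_s"],s["ee_rot"],s["force"],s["width"])
E
```

```text
pics
scene rotor 0.88 [290.2, 134.7, 327.9, 161.0] 398 [749. 161.  31.] [728. 141.   2.] [864. 196.  56.]
scene rotor 0.82 [288.7, 249.5, 353.4, 288.4] 592 [ 466. -188.   57.] [ 450. -209.   39.] [499. -71.  78.]
scene rest 0.87 [278.8, 245.6, 360.8, 299.9] 1478 [ 456. -132.    9.] [ 425. -221.    2.] [502. -54.  57.]
scene centres 0.86 [210.6, 134.3, 321.3, 236.1] 4691 [560. 123.  49.] [523. -17.   7.] [615. 289. 119.]
scene centres 0.65 [290.6, 253.4, 354.2, 286.7] 647 [ 466. -188.   57.] [ 450. -210.    8.] [501. -71.  77.]
scene hex_key 0.61 [228.4, 234.3, 271.5, 249.0] 27 [471.  42.   6.] [381.  36.   1.] [485.  85.  10.]
scene gauge 0.68 [384.8, 312.9, 423.1, 347.0] 579 [ 467. -348.   18.] [ 445. -390.   10.] [ 496. -320.   22.]
top rotor 0.83 [248.3, 115.4, 264.3, 155.3] 302 [752. 160.  34.] [728. 138.   6.] [869. 189.  56.]
top rotor 0.69 [334.5, 219.8, 380.3, 238.8] 327 [ 469. -184.   57.] [ 450. -212.   33.] [502. -75.  76.]
top rest 0.9 [323.7, 218.8, 381.7, 253.9] 794 [ 460. -120.    9.] [ 425. -224.    1.] [502. -54.  58.]
top rest 0.3 [203.4, 182.4, 319.3, 221.4] 3349 [573. 140.  48.] [525. -19.   8.] [633. 295. 119.]
top centres 0.61 [205.0, 181.1, 319.1, 218.3] 3181 [572. 137.  48.] [526. -19.   9.] [631. 284. 119.]
top hex_key 0.42 [332.3, 218.4, 380.5, 237.1] 325 [ 469. -184.   57.] [ 450. -212.    8.] [502. -81.  76.]
top gauge 0.8 [411.9, 220.5, 436.7, 240.9] 274 [ 472. -348.   17.] [ 447. -387.    2.] [ 497. -322.   23.]
0.6 [[-9.74173410e-01  2.25801168e-01  1.33461736e-05]
 [ 2.25801168e-01  9.74173408e-01  5.65738854e-05]
 [-2.27037999e-07  5.81263565e-05 -9.99999998e-01]] [ 0.36828405 -0.02548278  0.04007443] 85.57816975954634
```

View pics/top0.png

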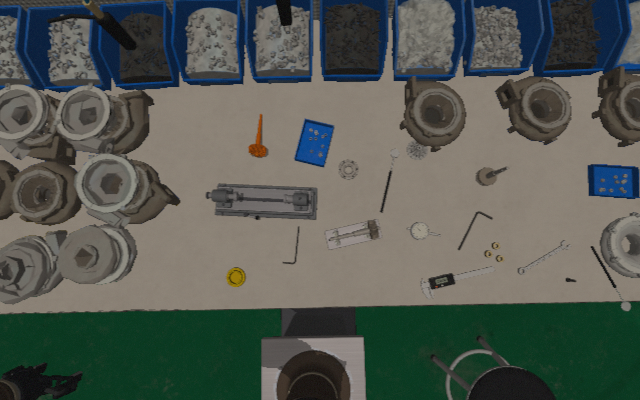

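View pics/scene0.png

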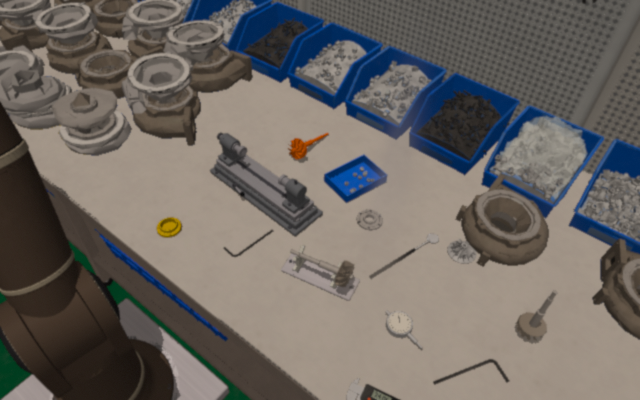

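The top view has four rotor-like things: the orange one at (258,140), a brown wheel with a stub lying at (490,175), the grey rotor in the fork rest at (353,234), and the centres at (262,201). The one in the white forks fits, since it is grey and lies level in the rest. I'll confirm it in a crop and fit the poses.

```bash
python3 - <<'E'
from h import *
a=cv2.imread("pics/scene0.png")[125:305,200:370];b=cv2.imread("pics/top0.png")[175:255,195:390]
a=cv2.resize(a,None,fx=3.2,fy=3.2,interpolation=3)[:590];
cv2.imwrite("pics/c1.png",cv2.resize(a,(544,576)))
cv2.imwrite("pics/c2.png",cv2.resize(b,None,fx=4,fy=4,interpolation=3))
for cam in("scene","top"):
    d=np.load(cam+"0.npy");full=pts(cam,np.ones_like(d,bool),d)
    # centres
    P=full[(abs(full[:,0]-575)<90)&(abs(full[:,1]-137)<200)]
    for lo,hi in((15,60),(90,135)):
        Q=P[(P[:,2]>lo)&(P[:,2]<hi)];r=cv2.minAreaRect(Q[:,:2].astype(np.float32));print(cam,lo,len(Q),r)
        if lo==90:
            for s in(Q[Q[:,1]<137],Q[Q[:,1]>137]):print(s.min(0).round(),s.max(0).round(),cv2.minAreaRect(s[:,:2].astype(np.float32)))
    P=full[(abs(full[:,0]-463)<60)&(abs(full[:,1]+138)<120)]
    for lo,hi in((4,14),(25,90)):
        Q=P[(P[:,2]>lo)&(P[:,2]<hi)];print(cam,"rest",lo,len(Q),cv2.minAreaRect(Q[:,:2].astype(np.float32)))
    Q=P[(P[:,2]>40)&(P[:,2]<90)];
    for y in range(-225,-50,10):
        s=Q[(Q[:,1]>=y)&(Q[:,1]<y+10)]
        if len(s):print(y+5,len(s),s.min(0).round(),s.max(0).round())
print(bot.calibration("wrist"))
E
```

```text
scene 15 2902 ((568.6639404296875, 139.7483367919922), (323.3143310546875, 100.75313568115234), 87.42412567138672)
scene 90 768 ((579.792724609375, 155.86917114257812), (307.2187194824219, 37.522666931152344), 85.98480224609375)
[552.   3.  91.] [588.  77. 133.] ((569.484619140625, 39.587913513183594), (35.87141799926758, 73.94886016845703), 1.0459516048431396)
[569. 210.  90.] [605. 309. 123.] ((586.1993408203125, 259.6996765136719), (36.24477005004883, 98.44518280029297), 2.5125138759613037)
scene rest 4 1388 ((462.71661376953125, -137.58718872070312), (238.66233825683594, 119.33612060546875), 89.85112762451172)
scene rest 25 752 ((462.7210693359375, -138.23367309570312), (55.910400390625, 155.49923706054688), 15.126935958862305)
-210 60 [ 453. -215.   41.] [ 488. -205.   76.]
-200 128 [ 450. -205.   45.] [ 508. -195.   79.]
-190 129 [ 448. -195.   44.] [ 504. -185.   82.]
-180 53 [ 451. -185.   47.] [ 504. -175.   80.]
-170 46 [ 464. -174.   46.] [ 498. -165.   62.]
-160 33 [ 462. -165.   48.] [ 476. -155.   63.]
-150 33 [ 460. -155.   48.] [ 475. -145.   59.]
-140 29 [ 458. -144.
[... 1699 characters left out ...]
104.   52.] [462. -95.  56.]
-90 29 [431. -95.  46.] [468. -85.  62.]
-80 24 [437. -85.  46.] [477. -76.  62.]
-70 8 [447. -73.  50.] [453. -67.  57.]
-60 2 [450. -64.  51.] [453. -64.  56.]
{'mtx': array([[324.83510707,   0.        , 316.27307571],
       [  0.        , 324.83510707, 196.14019226],
       [  0.        ,   0.        ,   1.        ]]), 'T': array([[ 2.25783815e-01,  9.20433672e-01,  3.19097985e-01,
         5.84459319e+01],
       [ 9.74177236e-01, -2.13119774e-01, -7.45565236e-02,
         6.28184500e+02],
       [-6.18244399e-04,  3.27691649e-01, -9.44784526e-01,
         3.73271073e+02],
       [ 0.00000000e+00,  0.00000000e+00,  0.00000000e+00,
         1.00000000e+00]])}
```

View pics/c1.png

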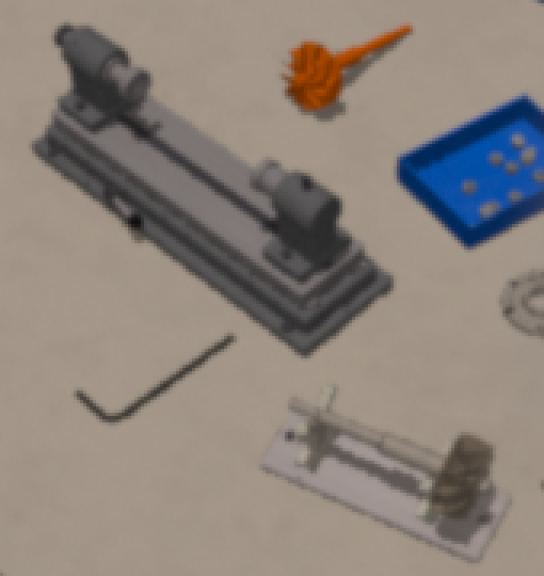

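The crop confirms it: the steel-coloured rotor sits in the white forks, wheel at about (465,475) and tip at about (293,402). One stock of the centres has a top screw at (305,180), and the other has a rear knob at (65,35). I'll move in for a close wrist view over the centres.

```bash
cat >> h.py <<'E'
def plan(target,yaw,n,s=None):
    """rows to TCP target (mm) with tool-x azimuth yaw (deg) in n rows"""
    s=bot.get_state();p=np.array(s["tcp_pos"]);R=np.array(s["ee_rot"])
    a0=np.degrees(np.arctan2(R[1,0],R[0,0]));da=(yaw-a0+180)%360-180
    step=(np.array(target)-p)/n;out=[]
    for i in range(n):
        a=np.radians(a0+da*i/n);x=np.array([np.cos(a),np.sin(a),0]);y=np.array([np.sin(a),-np.cos(a),0])
        out.append([round(float(v),1) for v in (step@x,step@y,-step[2])]+[round(float(-da/n),2)])
    print("from",p.round(1),a0.round(2));print(out)
    return out
E
python3 - <<'E'
from h import *
plan((570,130,310),86,14)
E
```

```text
from [141.1 608.9 231.3] 166.95
[[-37.6, -26.4, -5.6, 5.78], [-40.0, -22.5, -5.6, 5.78], [-42.1, -18.3, -5.6, 5.78], [-43.7, -14.0, -5.6, 5.78], [-44.9, -9.5, -5.6, 5.78], [-45.6, -5.0, -5.6, 5.78], [-45.9, -0.3, -5.6, 5.78], [-45.7, 4.3, -5.6, 5.78], [-45.0, 8.9, -5.6, 5.78], [-43.9, 13.4, -5.6, 5.78], [-42.4, 17.7, -5.6, 5.78], [-40.4, 21.9, -5.6, 5.78], [-37.9, 25.9, -5.6, 5.78], [-35.1, 29.6, -5.6, 5.78]]
```

Emit:
carry_out(motion=[{"slide": [0, 0, -40], "twist": 0}, {"slide": [0, 0, -40], "twist": 0}, {"slide": [-38, -26, 0], "twist": 5.8}, {"slide": [-40, -22, 0], "twist": 5.8}, {"slide": [-42, -18, 0], "twist": 5.8}, {"slide": [-44, -14, 0], "twist": 5.8}, {"slide": [-45, -9, 0], "twist": 5.8}, {"slide": [-46, -5, 0], "twist": 5.8}, {"slide": [-46, 0, 0], "twist": 5.8}, {"slide": [-46, 4, 0], "twist": 5.8}, {"slide": [-45, 9, 0], "twist": 5.8}, {"slide": [-44, 13, 0], "twist": 5.8}, {"slide": [-42, 18, 0], "twist": 5.8}, {"slide": [-40, 22, 0], "twist": 5.8}, {"slide": [-38, 26, 0], "twist": 5.8}, {"slide": [-35, 30, 0], "twist": 5.8}, {"slide": [0, 0, 0], "twist": 0}, {"slide": [0, 0, 0], "twist": 0}])

```text
time_s: 2.85
tcp_pos: [571.0, 131.2, 311.1]
ee_rot: [[0.073, 0.997, -0.001], [0.997, -0.073, 0.0], [0.0, -0.001, -1.0]]
force: [-0.6, -0.6, 0.1]
width: 85.6
gripper_force: 0.0
```

```bash
python3 - <<'E'
from h import *
s=bot.get_state();print(s["time_s"],s["tcp_pos"],s["force"])
c=bot.calibration("wrist");im,d=bot.grab_frame("wrist");cv2.imwrite("pics/w1.png",im);np.savez("w1.npz",d=d,K=c["mtx"],T=c["T"])
P=pts("wrist",np.ones_like(d,bool),d);np.save("P1.npy",P)
P=P[(abs(P[:,0]-578)<100)&(abs(P[:,1]-140)<220)]
H=P[(P[:,2]>30)]
# table: band near z=48, base
for lo,hi in((42,54),(20,40)):
    Q=P[(P[:,2]>lo)&(P[:,2]<hi)];print(lo,len(Q),np.median(Q[:,2]),cv2.minAreaRect(Q[:,:2].astype(np.float32)))
u=np.array([.07,.9975]);u/=np.linalg.norm(u);n=np.array([u[1],-u[0]])
o=np.array([578,140]);S=(P[:,:2]-o)@u;N=(P[:,:2]-o)@n
for s0 in range(-140,180,4):
    m=(S>=s0)&(S<s0+4)&(P[:,2]>70)
    if m.sum()>5:
        print(s0,m.sum(),"n",np.percentile(N[m],[1,99]).round(1),"ztop",np.percentile(P[m,2],98).round(1), "ntop",np.median(N[m][P[m,2]>np.percentile(P[m,2],98)-4]).round(1))
E
```

```text
2.85 [570.98991628 131.20586087 311.09876687] [-0.57368466 -0.58042764  0.12445359]
42 9131 47.63781687180142 ((580.3341064453125, 142.82864379882812), (293.7105712890625, 72.11097717285156), 86.02882385253906)
20 1848 28.103623501583513 ((570.9131469726562, 142.7075653076172), (308.95849609375, 103.21472930908203), 85.98851776123047)
-140 13 n [-14.8  13.6] ztop 117.3 ntop 2.3
-136 76 n [-14.2  19.4] ztop 118.3 ntop 2.3
-132 82 n [-15.1  20.6] ztop 118.8 ntop 1.1
-128 82 n [-15.1  20.4] ztop 118.5 ntop 1.7
-124 71 n [-15.1  20.3] ztop 118.5 ntop 6.3
-120 82 n [-15.   20.2] ztop 129.1 ntop 1.4
-116 123 n [-15.   20.1] ztop 129.0 ntop 2.5
-112 83 n [-15.   19.9] ztop 118.4 ntop 2.1
-108 93 n [-14.9  19.8] ztop 118.5 ntop 1.5
-104 92 n [-14.9  19.7] ztop 118.7 ntop 2.7
-100 141 n [-14.9  19.7] ztop 118.6 ntop 2.6
-96 163 n [-14.2  17.4] ztop 116.0 ntop 1.0
-92 59 n [-8.9 12.4] ztop 111.3 ntop 1.6
-88 57 n [-8.9 12.2] ztop 112.0 ntop 2.7
-84 60 n [-8.9 13.7] ztop 111.8 ntop 1.6
-80 51 n [-9.5 12.9] ztop 111.8 ntop 1.5
-76 85 n [-10.   14.5] ztop 113.8 ntop 2.6
-72 161 n [-10.   14.4] zt
[... 582 characters left out ...]
4.5 ntop 2.5
84 70 n [-5.3 10. ] ztop 108.5 ntop 1.7
88 63 n [-5.3  9.9] ztop 108.0 ntop 2.6
92 69 n [-5.3  9.9] ztop 108.0 ntop 2.6
96 75 n [-5.3 10.1] ztop 108.2 ntop 1.6
100 156 n [-14.2  17.9] ztop 117.0 ntop 1.4
104 172 n [-15.1  19.2] ztop 118.3 ntop 2.2
108 169 n [-15.1  20.5] ztop 118.2 ntop 2.2
112 167 n [-15.   20.4] ztop 118.7 ntop 2.2
116 181 n [-16.   20.2] ztop 118.8 ntop 2.1
120 181 n [-15.9  20.1] ztop 119.1 ntop 2.1
124 178 n [-15.9  19.9] ztop 118.9 ntop 2.0
128 176 n [-15.9  19.8] ztop 118.7 ntop 2.0
132 189 n [-15.8  19.6] ztop 118.7 ntop 2.0
136 187 n [-15.7  19.5] ztop 119.2 ntop 2.0
140 182 n [-15.7  19.2] ztop 119.1 ntop 1.9
144 173 n [-15.6  19.2] ztop 118.6 ntop 1.9
```

View pics/w1.png

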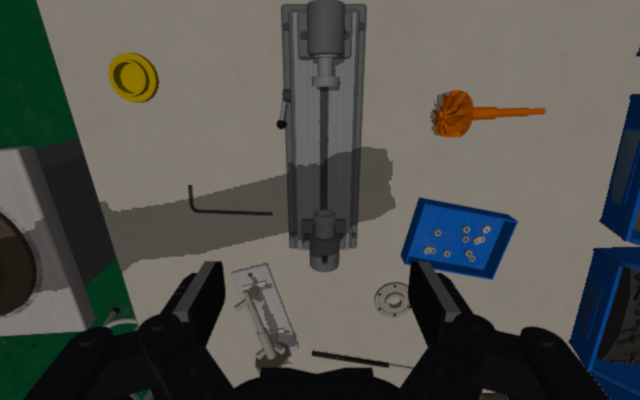

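The wrist view shows the +y stock at the top (327,60) with a thin spindle and a 29 mm cup, so that is the tail. The -y stock at (322,240), with the screw on top, is the head. The rotor in its rest is at (265,310). Next I'll go over the rotor.

```bash
python3 - <<'E'
from h import *
P=np.load("P1.npy")
u=np.array([.0697,.9976]);u/=np.linalg.norm(u);n=np.array([u[1],-u[0]]);o=np.array([580.3,139.8])
S=(P[:,:2]-o)@u;N=(P[:,:2]-o)@n;Z=P[:,2]
h=(abs(N)<8)&(S<-55)&(S>-80)&(Z>105)&(Z<120);t=(abs(N)<8)&(S>60)&(S<86)&(Z>110)&(Z<120)
print("head rim",np.sort(S[h])[-12:].round(1),Z[h].max(),"tail",np.sort(S[t])[:12].round(1),np.sort(S[t])[-5:].round(1))
for a,b in((-135,-100),(-75,-68),(73,82),(85,98),(105,145)):
    m=(S>a)&(S<b)&(Z>105)&(Z<125);print(a,(np.percentile(N[m],1)+np.percentile(N[m],99))/2)
plan((467,-152,240),99.5,7)
E
```

```text
head rim [-68.  -68.  -68.  -67.9 -67.9 -67.8 -67.8 -67.8 -67.8 -67.8 -67.8 -67.7] 114.01721737332576 tail [73.6 73.6 73.6 73.6 73.6 73.6 73.6 73.7 73.7 73.7 73.7 73.7] [82.  82.  82.  82.1 82.1]
-135 -0.5125256884209239
-75 -0.5920466530214474
73 -0.007489616979003522
85 0.11951707065452766
105 -0.25887347249746817
from [570.7 131.8 311.1] 85.86
[[-41.5, -11.9, 10.2, -1.95], [-41.1, -13.3, 10.2, -1.95], [-40.6, -14.6, 10.2, -1.95], [-40.1, -16.0, 10.2, -1.95], [-39.5, -17.4, 10.2, -1.95], [-38.9, -18.7, 10.2, -1.95], [-38.2, -20.0, 10.2, -1.95]]
```

Emit:
carry_out(motion=[{"slide": [-41.5, -12, 10], "twist": -1.95}, {"slide": [-41, -13, 10], "twist": -1.95}, {"slide": [-40.5, -14.5, 10], "twist": -1.95}, {"slide": [-40, -16, 10], "twist": -1.95}, {"slide": [-39.5, -17.5, 10], "twist": -1.95}, {"slide": [-39, -19, 10], "twist": -1.95}, {"slide": [-38, -20, 10], "twist": -1.95}, {"slide": [0, 0, 0], "twist": 0}, {"slide": [0, 0, 0], "twist": 0}])

```text
time_s: 4.03
tcp_pos: [467.4, -150.9, 241.5]
ee_rot: [[-0.165, 0.986, 0.001], [0.986, 0.165, 0.001], [0.001, 0.001, -1.0]]
force: [0.1, -0.0, -1.0]
width: 85.5
gripper_force: 0.0
```

```bash
python3 - <<'E'
from h import *
s=bot.get_state();print(s["time_s"],s["tcp_pos"])
im,d=bot.grab_frame("wrist");cv2.imwrite("pics/w2.png",im)
P=pts("wrist",np.ones_like(d,bool),d);np.save("P2.npy",P)
P=P[(abs(P[:,0]-463)<60)&(abs(P[:,1]+138)<110)&(P[:,2]<95)&(P[:,2]>52)]
a=np.radians(99.5)
for it in range(3):
    u=np.array([np.cos(a),np.sin(a)]);n=np.array([u[1],-u[0]]);o=np.array([463,-138.]);S=(P[:,:2]-o)@u;N=(P[:,:2]-o)@n
    sel=[]
    for s0 in range(-40,48,4):
        m=(S>s0)&(S<s0+4)&(abs(N)<15)
        if m.sum()>4:sel.append((s0+2,np.percentile(N[m],[3,97]).mean(),np.percentile(P[m,2],97),np.ptp(N[m])))
    sel=np.array(sel);f=np.polyfit(sel[:,0],sel[:,1],1,w=1/(1+abs(sel[:,1]-np.median(sel[:,1]))));a-=f[0];print(np.degrees(a),f)
for r in sel:print(r.round(1))
for s0 in range(-84,90,4):
    m=(S>s0)&(S<s0+4)
    if m.sum():print(s0+2,m.sum(),np.percentile(N[m],[1,99]).round(1),P[m,2].max().round(1))
E
```

```text
4.025 [ 467.36757525 -150.9336367   241.51982741]
101.15253930890117 [-0.02884225  3.65603411]
101.46638774229926 [-0.00547769  3.65928214]
101.52910340831389 [-1.09459486e-03  3.65143412e+00]
[-38.   -2.   57.7  25.7]
[-34.    3.6  58.1  15. ]
[-30.    3.6  57.8  14.9]
[-26.    3.7  57.6  13.9]
[-22.    3.8  57.3  13.8]
[-18.    3.9  57.8  13.8]
[-14.    3.8  57.9  13.7]
[-10.    4.2  57.5  14.7]
[-6.   3.5 58.1 14.7]
[-2.   3.6 58.1 14.6]
[ 2.   3.5 57.1 13.4]
[ 6.   3.7 55.1  9.4]
[10.   3.7 55.8  8.3]
[14.   3.9 55.6  9.2]
[18.   3.6 55.5 10.3]
[22.   3.7 55.4  8.2]
[26.   3.8 55.1  9.1]
[30.   3.4 55.2  9.2]
[34.   3.5 55.9  9. ]
[38.   3.2 55.   9.1]
[42.   4.2 54.6  8.9]
[46.   3.5 55.1  8.9]
-78 13 [3.7 8.2] 55.5
-74 35 [-21.   21.9] 74.7
-70 136 [-22.4  27.9] 76.7
-66 149 [-19.4  30.8] 76.8
-62 162 [-21.6  30.4] 78.7
-58 153 [-22.6  29.8] 79.5
-54 103 [-23.5  30.9] 79.5
-50 418 [-23.1  30.5] 78.1
-46 62 [-17.3  24.5] 58.8
-42 109 [-18.7  26.3] 58.5
-38 94 [-17.7  26.4] 58.7
-34 46 [-3.5 11. ] 58.5
-30 52 [-3.4 11. ] 58.1
-26 53 [-3.2 10.6] 59.0
-22 47 [-3.1 10.7] 57.9
-18 53 [-2.9 10.8] 59.1
-14 53 [-2.8 10.9] 58.3
-10 52 [-3.2 11. ] 57.9
-6 52 [-3.5 11.1] 58.6
-2 56 [-3.4 11.1] 58.2
2 53 [-2.7  9.7] 58.1
6 37 [-1.   8.3] 55.3
10 30 [-0.6  7.4] 55.8
14 32 [-0.4  8.2] 55.6
18 37 [-1.2  8.3] 56.2
22 33 [-0.4  7.7] 55.9
26 37 [-0.9  7.9] 55.2
30 38 [-1.2  8. ] 55.3
34 34 [-0.6  7.8] 56.0
38 37 [-0.9  7.9] 55.7
42 40 [-0.2  8.3] 54.9
46 38 [-0.5  8. ] 55.4
50 73 [-19.1  26.3] 60.8
54 143 [-19.7  27.1] 60.5
58 102 [-19.4  27.1] 59.9
62 21 [1.1 6. ] 54.1
66 18 [1.4 6.1] 54.1
70 24 [1.3 6.2] 54.3
74 16 [0.5 5.4] 54.1
```

View pics/w2.png

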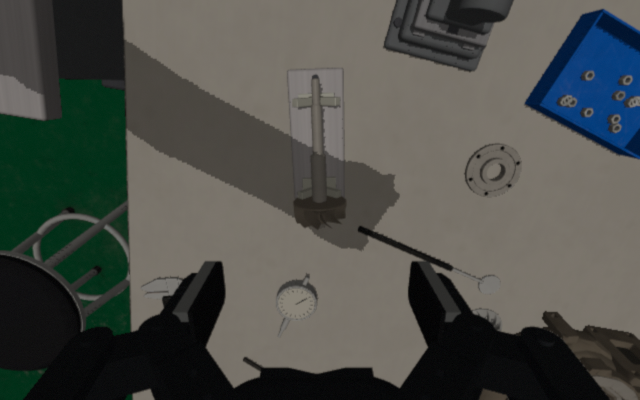

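The wrist view shows the rotor lying level in the rest, wheel at (320,208) and tip at (315,78). The fit gives a shaft of radius 7 to 8 mm with its top at z = 58 and an axis yaw of 101.5°, which matches the description.

```bash
python3 - <<'E'
from h import *
plan((469.4,-151.3,31),101.5,7)
E
```

```text
from [ 467.6 -150.7  241.5] 99.55
[[-0.1, 0.2, 30.1, -0.28], [-0.1, 0.2, 30.1, -0.28], [-0.1, 0.2, 30.1, -0.28], [-0.1, 0.2, 30.1, -0.28], [-0.1, 0.2, 30.1, -0.28], [-0.1, 0.2, 30.1, -0.28], [-0.1, 0.2, 30.1, -0.28]]
```

Emit:
carry_out(motion=[{"slide": [-0.5, 0.9, 30], "twist": -1}, {"slide": [-0.4, 0.8, 30], "twist": -1}, {"slide": [0, 0, 30], "twist": 0}, {"slide": [0, 0, 30], "twist": 0}, {"slide": [0, 0, 30], "twist": 0}, {"slide": [0, 0, 30], "twist": 0}, {"slide": [0, 0, 20], "twist": 0}, {"slide": [0, 0, 10.5], "twist": 0}, {"slide": [0, 0, 0], "twist": 0}, {"slide": [0, 0, 0], "twist": 0}])

```text
time_s: 5.32
tcp_pos: [469.4, -152.9, 31.5]
ee_rot: [[-0.198, 0.98, 0.001], [0.98, 0.198, 0.0], [-0.0, 0.001, -1.0]]
force: [0.3, 0.2, -0.4]
width: 84.9
gripper_force: 0.0
```

Emit:
carry_out(motion=[{"slide": [0, 0, 0], "twist": 0}, {"slide": [0, 0, 0], "twist": 0}, {"slide": [0, 0, 0], "twist": 0}, {"slide": [0, 0, 0], "twist": 0}, {"slide": [0, 0, 0], "twist": 0}, {"slide": [0, 0, 0], "twist": 0}, {"slide": [0, 0, 0], "twist": 0}, {"slide": [0, 0, 0], "twist": 0}], fingers=0)

```text
time_s: 6.32
tcp_pos: [469.6, -153.0, 31.0]
ee_rot: [[-0.198, 0.98, 0.001], [0.98, 0.198, -0.0], [-0.0, 0.001, -1.0]]
force: [5.2, 1.5, 2.5]
width: 14.0
gripper_force: 58.5
```

Emit:
carry_out(motion=[{"slide": [0, 0, -3], "twist": 0}, {"slide": [0, 0, -8], "twist": 0}, {"slide": [0, 0, -15], "twist": 0}, {"slide": [0, 0, -30], "twist": 0}, {"slide": [0, 0, -40], "twist": 0}, {"slide": [0, 0, -40], "twist": 0}, {"slide": [0, 0, -20], "twist": 0}, {"slide": [0, 0, -5], "twist": 0}, {"slide": [0, 0, 0], "twist": 0}, {"slide": [0, 0, 0], "twist": 0}])

```text
time_s: 7.58
tcp_pos: [468.0, -152.9, 190.9]
ee_rot: [[-0.198, 0.98, -0.002], [0.98, 0.198, 0.0], [0.001, -0.002, -1.0]]
force: [0.3, -1.0, -4.0]
width: 14.0
gripper_force: 58.8
```

```bash
cat >> h.py <<'E'
def rotor_in_hand(save=None):
    s=bot.get_state();p=np.array(s["tcp_pos"]);R=np.array(s["ee_rot"])
    im,d=bot.grab_frame("wrist")
    if save:cv2.imwrite(save,im)
    c=(pts("wrist",np.ones_like(d,bool),d)-p)@R   # tool frame
    c=c[(c[:,2]>-60)&(c[:,2]<30)&(abs(c[:,1])<40)&(c[:,0]>-75)&(c[:,0]<110)]
    for x0 in range(-72,110,6):
        m=(c[:,0]>=x0)&(c[:,0]<x0+6)
        if m.sum()>3:print(x0+3,m.sum(),"y",np.percentile(c[m,1],[2,98]).round(1),"ztop",np.percentile(c[m,2],3).round(1),"maxx",c[m,0].max().round(1))
    return s,c
E
python3 - <<'E'
from h import *
s,c=rotor_in_hand("pics/w3.png");print(s["time_s"],s["tcp_pos"],s["force"],s["moment"],s["width"])
E
```

```text
-33 1213 y [-10.4  10.5] ztop -33.3 maxx -30.0
-27 352 y [-7.3  7.7] ztop -26.2 maxx -24.0
-21 355 y [-7.1  7.1] ztop -26.1 maxx -18.0
-15 354 y [-8.7  7. ] ztop -54.6 maxx -12.0
-9 1933 y [-39.4  39.4] ztop -59.6 maxx -6.0
-3 1531 y [-35.9  35.9] ztop -56.6 maxx -0.0
3 1544 y [-33.8  34. ] ztop -56.6 maxx 6.0
9 6555 y [-36.8  36.7] ztop -58.7 maxx 12.0
15 3075 y [-38.4  38.2] ztop -58.9 maxx 18.0
21 366 y [-5.3  5.2] ztop -24.3 maxx 24.0
27 338 y [-5.2  5.1] ztop -24.2 maxx 30.0
33 362 y [-5.1  5.5] ztop -24.2 maxx 36.0
39 384 y [-5.   5.4] ztop -24.2 maxx 42.0
45 403 y [-5.   5.3] ztop -24.3 maxx 48.0
51 418 y [-5.3  5.2] ztop -24.3 maxx 54.0
57 434 y [-5.2  5.1] ztop -24.3 maxx 60.0
63 469 y [-5.1  5.5] ztop -24.5 maxx 66.0
69 403 y [-4.3  4.6] ztop -23.8 maxx 72.0
75 374 y [-3.9  3.8] ztop -23.2 maxx 78.0
81 391 y [-3.8  3.8] ztop -23.1 maxx 84.0
87 400 y [-3.7  3.7] ztop -23.4 maxx 90.0
93 130 y [-3.7  3.8] ztop -23.2 maxx 92.3
7.575 [ 467.95101801 -152.8743628   190.85775146] [ 0.25769171 -0.99129309 -4.03486191] [0.01046688 0.03030437 0.03795373] 13.95817799553582
```

View pics/w3.png

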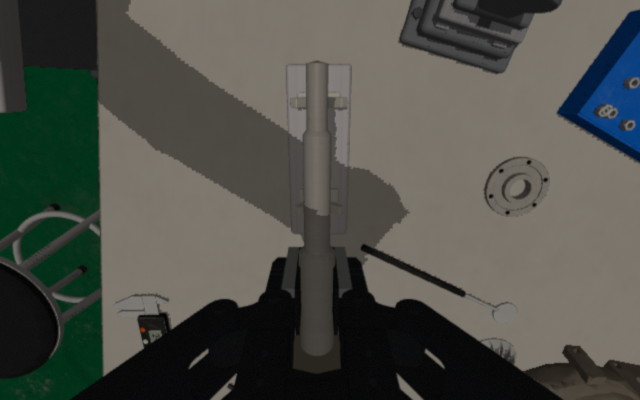

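The wrist view shows the rotor level and centred in the fingers: axis 19 mm behind the TCP, tip at tool x ≈ 92.5 mm, pixel (317,65). Now I'll carry it over the centres, skewed 22° with the nose on the far side.

```bash
cat >> h.py <<'E'
O=np.array([580.3,139.8]);YC=86.0;UC=np.array([np.cos(np.radians(YC)),np.sin(np.radians(YC))]);NC=np.array([UC[1],-UC[0]])
L=92.5
def where(S=None):
    s=bot.get_state();p=np.array(s["tcp_pos"]);R=np.array(s["ee_rot"]);d=R[:2,0]
    f=np.array(s["force"])
    for nm,q in(("tip",p[:2]+L*d),("nose",p[:2]-(156.6-L)*d)):print(nm,"S %.1f N %.1f"%((q-O)@UC,(q-O)@NC),end="  ")
    print("t %.2f yaw %.2f z %.1f F axial %.1f lat %.1f z %.1f w %.1f"%(s["time_s"],np.degrees(np.arctan2(d[1],d[0])),p[2],f[:2]@UC,f[:2]@NC,f[2],s["width"]),np.round(s["moment"],2))
def tcp_for(S,N,yaw,z):
    a=np.radians(yaw);return (*(O+S*UC+N*NC-L*np.array([np.cos(a),np.sin(a)])),z)
E
python3 - <<'E'
from h import *
where();t=tcp_for(63.5,0,108,191);print(t);plan(t,108,8)
E
```

```text
tip S -210.7 N -116.1  nose S -361.7 N -74.6  t 7.62 yaw 101.39 z 190.8 F axial 0.6 lat -0.9 z -3.3 w 13.9 [ 0.05  0.03 -0.02]
(np.float64(613.3136080624346), np.float64(115.17258943419715), 191)
from [ 468.  -153.   190.8] 101.39
[[29.3, 24.4, -0.0, -0.83], [28.9, 24.8, -0.0, -0.83], [28.6, 25.3, -0.0, -0.83], [28.2, 25.7, -0.0, -0.83], [27.8, 26.1, -0.0, -0.83], [27.4, 26.5, -0.0, -0.83], [27.1, 26.9, -0.0, -0.83], [26.7, 27.2, -0.0, -0.83]]
```

Emit:
carry_out(motion=[{"slide": [12, 10, 0], "twist": -0.4}, {"slide": [29, 24.5, 0], "twist": -0.8}, {"slide": [29, 25, 0], "twist": -0.8}, {"slide": [28.5, 25, 0], "twist": -0.8}, {"slide": [28, 26, 0], "twist": -0.8}, {"slide": [28, 26, 0], "twist": -0.8}, {"slide": [27.5, 26.5, 0], "twist": -0.8}, {"slide": [27, 27, 0], "twist": -0.8}, {"slide": [15, 16, 0], "twist": -0.5}, {"slide": [0, 0, 0], "twist": 0}, {"slide": [0, 0, 0], "twist": 0}])

```text
time_s: 9.0
tcp_pos: [612.7, 113.6, 191.4]
ee_rot: [[-0.306, 0.952, -0.001], [0.952, 0.306, -0.001], [-0.001, -0.001, -1.0]]
force: [0.1, -0.8, -4.7]
width: 13.9
gripper_force: 58.9
```

```bash
python3 - <<'E'
from h import *
where();t=tcp_for(63.5,0,108,81);print(t);plan(t,108,6)
E
```

```text
tip S 62.0 N -0.2  nose S -83.4 N 58.0  t 9.00 yaw 107.82 z 191.4 F axial -0.8 lat 0.1 z -4.7 w 13.9 [ 0.08  0.04 -0.01]
(np.float64(613.3136080624346), np.float64(115.17258943419715), 81)
from [612.7 113.6 191.4] 107.82
[[0.2, 0.2, 18.4, -0.03], [0.2, 0.2, 18.4, -0.03], [0.2, 0.2, 18.4, -0.03], [0.2, 0.2, 18.4, -0.03], [0.2, 0.2, 18.4, -0.03], [0.2, 0.2, 18.4, -0.03]]
```

Emit:
carry_out(motion=[{"slide": [0.6, 0.5, 15], "twist": -0.2}, {"slide": [0.6, 0.6, 25], "twist": 0}, {"slide": [0, 0, 25], "twist": 0}, {"slide": [0, 0, 20], "twist": 0}, {"slide": [0, 0, 15], "twist": 0}, {"slide": [0, 0, 10.4], "twist": 0}, {"slide": [0, 0, 0], "twist": 0}, {"slide": [0, 0, 0], "twist": 0}])

```text
time_s: 10.0
tcp_pos: [614.3, 116.5, 82.0]
ee_rot: [[-0.311, 0.951, 0.001], [0.951, 0.311, 0.0], [-0.0, 0.001, -1.0]]
force: [0.5, -0.8, -2.6]
width: 13.9
gripper_force: 58.9
```

```bash
python3 - <<'E'
from h import *
where();s,c=rotor_in_hand("pics/w4.png");where()
E
```

```text
tip S 64.9 N 0.8  nose S -80.2 N 59.7  t 10.00 yaw 108.10 z 82.0 F axial -0.8 lat 0.5 z -2.6 w 13.9 [0.02 0.01 0.01]
-33 1220 y [-10.4  10.5] ztop -33.5 maxx -30.0
-27 345 y [-7.7  7.7] ztop -26.4 maxx -24.0
-21 347 y [-7.1  7.2] ztop -26.3 maxx -18.0
-15 372 y [-7.   8.1] ztop -53.8 maxx -12.0
-9 1905 y [-39.4  39.4] ztop -59.7 maxx -6.0
-3 1533 y [-36.   36.1] ztop -56.7 maxx -0.0
3 1567 y [-33.5  33.7] ztop -56.7 maxx 6.0
9 6119 y [-36.1  36.4] ztop -58.6 maxx 12.0
15 3446 y [-38.3  38.1] ztop -58.9 maxx 18.0
21 375 y [-5.3  5.5] ztop -24.4 maxx 23.9
27 348 y [-5.1  5.2] ztop -24.4 maxx 30.0
33 364 y [-5.1  5.1] ztop -24.3 maxx 36.0
39 373 y [-5.   5.5] ztop -24.3 maxx 42.0
45 407 y [-5.3  5.4] ztop -24.5 maxx 47.9
51 423 y [-5.2  5.3] ztop -24.4 maxx 54.0
57 436 y [-5.1  5.2] ztop -24.3 maxx 60.0
63 456 y [-5.1  5.2] ztop -24.4 maxx 66.0
69 414 y [-4.5  4.7] ztop -24.0 maxx 72.0
75 375 y [-3.8  3.9] ztop -23.1 maxx 78.0
81 382 y [-3.8  3.8] ztop -23.1 maxx 83.8
87 412 y [-3.7  3.7] ztop -23.2 maxx 90.0
93 180 y [-3.6 15.8] ztop -24.4 maxx 96.0
99 1134 y [-0.2 17.3] ztop -32.3 maxx 102.0
105 1852 y [-9.  16.8] ztop -32.5 maxx 108.0
111 289 y [-8.7 14.6] ztop -32.0 maxx 110.0
tip S 64.9 N 0.8  nose S -80.2 N 59.8  t 10.05 yaw 108.10 z 82.2 F axial -0.3 lat -0.2 z -3.9 w 14.1 [ 0.06  0.03 -0.04]
```

View pics/w4.png

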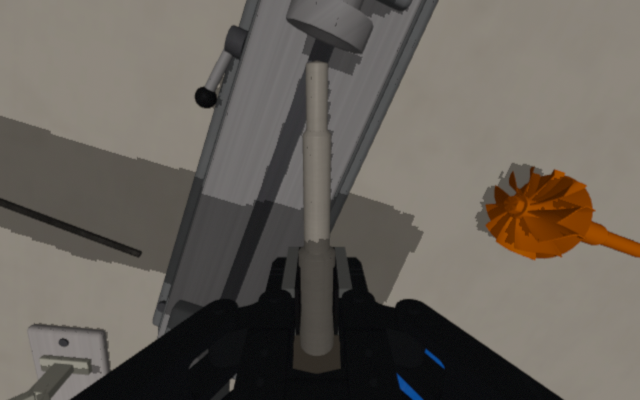

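The view shows the tip at (317,65) just before the tail cup mouth at (327,30), with the nose on the far side of the head. I'll ease in along the centre line.

Emit:
carry_out(motion=[{"slide": [1.9, 0.6, 0.2], "twist": 0}, {"slide": [1.9, 0.6, 0.2], "twist": 0}, {"slide": [1.9, 0.6, 0.2], "twist": 0}, {"slide": [1.9, 0.6, 0.2], "twist": 0}, {"slide": [1.9, 0.6, 0.2], "twist": 0}, {"slide": [0, 0, 0], "twist": 0}, {"slide": [0, 0, 0], "twist": 0}])

```text
time_s: 10.92
tcp_pos: [613.7, 126.3, 80.4]
ee_rot: [[-0.311, 0.951, -0.0], [0.951, 0.311, -0.0], [-0.0, -0.0, -1.0]]
force: [0.0, 0.1, -3.8]
width: 14.0
gripper_force: 58.9
```

```bash
python3 - <<'E'
from h import *
where()
E
```

```text
tip S 74.6 N -0.5  nose S -70.5 N 58.4  t 10.93 yaw 108.09 z 80.4 F axial 0.1 lat 0.0 z -3.8 w 14.0 [ 0.08 -0.01  0.04]
```

Emit:
carry_out(motion=[{"slide": [0.9, 0.4, -0.2], "twist": 0}, {"slide": [0.9, 0.4, -0.2], "twist": 0}, {"slide": [0.9, 0.4, -0.2], "twist": 0}, {"slide": [0.9, 0.4, 0], "twist": 0}, {"slide": [0, 0, 0], "twist": 0}, {"slide": [0, 0, 0], "twist": 0}])

```text
time_s: 11.68
tcp_pos: [614.1, 130.3, 81.0]
ee_rot: [[-0.311, 0.951, -0.0], [0.951, 0.311, -0.0], [-0.0, -0.0, -1.0]]
force: [-0.2, 1.3, -2.5]
width: 14.0
gripper_force: 58.9
```

```bash
python3 - <<'E'
from h import *
where()
E
```

```text
tip S 78.6 N -0.4  nose S -66.5 N 58.5  t 11.68 yaw 108.10 z 81.0 F axial 1.3 lat -0.3 z -2.5 w 14.0 [ 0.05  0.06 -0.  ]
```

Emit:
carry_out(motion=[{"slide": [0.9, 0.4, 0], "twist": 0}, {"slide": [0.9, 0.4, 0], "twist": 0}, {"slide": [0.9, 0.4, 0], "twist": 0}, {"slide": [0, 0, 0], "twist": 0}, {"slide": [0, 0, 0], "twist": 0}])

```text
time_s: 12.3
tcp_pos: [614.6, 132.4, 81.0]
ee_rot: [[-0.31, 0.951, 0.0], [0.951, 0.31, -0.001], [-0.001, -0.0, -1.0]]
force: [0.2, -5.7, -3.3]
width: 13.8
gripper_force: 59.0
```

```bash
python3 - <<'E'
from h import *
where()
E
```

```text
tip S 80.7 N -0.0  nose S -64.4 N 58.8  t 12.30 yaw 108.06 z 81.0 F axial -5.7 lat 0.6 z -3.3 w 13.8 [-0.95 -0.13  0.05]
```

Emit:
carry_out(motion=[{"slide": [0.9, 0.4, 0], "twist": 0}, {"slide": [0.9, 0.4, 0], "twist": 0}, {"slide": [0.9, 0.4, 0], "twist": 0}, {"slide": [0.9, 0.4, 0], "twist": 0}, {"slide": [0.9, 0.35, 0], "twist": 0}, {"slide": [0.9, 0.35, 0], "twist": 0}, {"slide": [0.9, 0.35, 0], "twist": 0}, {"slide": [0, 0, 0], "twist": 0}, {"slide": [0, 0, 0], "twist": 0}])

```text
time_s: 13.42
tcp_pos: [615.2, 137.1, 80.9]
ee_rot: [[-0.309, 0.951, 0.0], [0.951, 0.309, -0.003], [-0.003, -0.001, -1.0]]
force: [0.8, -10.2, -2.8]
width: 13.6
gripper_force: 59.3
```

```bash
python3 - <<'E'
from h import *
where()
E
```

```text
tip S 85.5 N 0.4  nose S -59.7 N 59.0  t 13.43 yaw 107.99 z 80.9 F axial -10.1 lat 1.5 z -2.8 w 13.6 [-1.86 -0.1   0.22]
```

Emit:
carry_out(motion=[{"slide": [0.9, 0.35, 0], "twist": 0}, {"slide": [0.9, 0.35, 0], "twist": 0}, {"slide": [0.9, 0.35, 0], "twist": 0}, {"slide": [0.9, 0.35, 0], "twist": 0}, {"slide": [0.9, 0.35, 0], "twist": 0}, {"slide": [0.9, 0.35, 0], "twist": 0}, {"slide": [0.9, 0.35, 0], "twist": 0}, {"slide": [0, 0, 0], "twist": 0}, {"slide": [0, 0, 0], "twist": 0}])

```text
time_s: 14.55
tcp_pos: [615.7, 141.8, 80.9]
ee_rot: [[-0.308, 0.951, 0.0], [0.951, 0.308, -0.005], [-0.005, -0.002, -1.0]]
force: [1.4, -14.8, -2.7]
width: 13.7
gripper_force: 59.6
```

```bash
python3 - <<'E'
from h import *
where();s,c=rotor_in_hand()
E
```

```text
tip S 90.3 N 0.7  nose S -55.0 N 59.2  t 14.55 yaw 107.92 z 80.9 F axial -14.7 lat 2.4 z -2.7 w 13.7 [-2.75 -0.13  0.32]
-33 1229 y [-10.5  10.4] ztop -33.0 maxx -30.0
-27 342 y [-7.3  7.7] ztop -26.0 maxx -24.0
-21 342 y [-7.1  7.5] ztop -26.1 maxx -18.0
-15 371 y [-8.9 29.4] ztop -55.7 maxx -12.0
-9 1929 y [-39.4  39.5] ztop -59.7 maxx -6.0
-3 1552 y [-36.1  36.1] ztop -56.5 maxx -0.0
3 1527 y [-33.8  33.9] ztop -56.6 maxx 6.0
9 6137 y [-37.   36.2] ztop -58.6 maxx 12.0
15 3492 y [-38.   38.3] ztop -58.9 maxx 18.0
21 359 y [-5.7  5.3] ztop -24.3 maxx 24.0
27 344 y [-5.6  4.7] ztop -24.2 maxx 30.0
33 359 y [-5.5  4.6] ztop -24.2 maxx 36.0
39 376 y [-5.9  4.6] ztop -24.4 maxx 42.0
45 395 y [-5.8  4.5] ztop -24.5 maxx 48.0
51 418 y [-6.   4.4] ztop -24.6 maxx 54.0
57 430 y [-6.   4.3] ztop -24.8 maxx 60.0
63 463 y [-5.9  4.2] ztop -24.6 maxx 66.0
69 402 y [-5.4  3.8] ztop -24.3 maxx 72.0
75 367 y [-4.7  2.7] ztop -23.4 maxx 78.0
81 541 y [-4.9 10.5] ztop -31.4 maxx 83.9
87 1185 y [-10.4  12.2] ztop -33.9 maxx 90.0
93 1473 y [-14.4  29.7] ztop -33.9 maxx 96.0
99 2506 y [-11.5  32.5] ztop -33.6 maxx 102.0
105 2586 y [-6.2 34.9] ztop -37.5 maxx 108.0
111 299 y [-10.3  37.6] ztop -32.0 maxx 110.0
```

Emit:
carry_out(motion=[{"slide": [0.9, 0.35, 0], "twist": 0}, {"slide": [0.9, 0.35, 0], "twist": 0}, {"slide": [0, 0, 0], "twist": 0}, {"slide": [0.05, -3.2, 0], "twist": 2}, {"slide": [0.05, -3.2, 0], "twist": 2}, {"slide": [0.05, -3.2, 0], "twist": 2}, {"slide": [0.05, -3.2, 0], "twist": 2}, {"slide": [0, 0, 0], "twist": 0}, {"slide": [0, 0, 0], "twist": 0}])

```text
time_s: 15.72
tcp_pos: [603.1, 140.1, 80.8]
ee_rot: [[-0.172, 0.985, -0.0], [0.985, 0.172, -0.006], [-0.005, -0.001, -1.0]]
force: [0.2, -15.4, -3.1]
width: 13.8
gripper_force: 59.4
```

```bash
python3 - <<'E'
from h import *
where()
E
```

```text
tip S 91.7 N 0.5  nose S -60.3 N 38.1  t 15.72 yaw 99.89 z 80.8 F axial -15.4 lat 1.3 z -3.1 w 13.8 [-2.91  0.07  0.21]
```

Emit:
carry_out(motion=[{"slide": [0.05, -3.2, 0], "twist": 2}, {"slide": [0.05, -3.2, 0], "twist": 2}, {"slide": [0.05, -3.2, 0], "twist": 2}, {"slide": [0.05, -3.2, 0], "twist": 2}, {"slide": [0.02, -1.6, 0], "twist": 1}, {"slide": [0, 0, 0], "twist": 0}, {"slide": [0, 0, 0], "twist": 0}])

```text
time_s: 16.6
tcp_pos: [588.4, 139.0, 80.7]
ee_rot: [[-0.016, 1.0, -0.001], [1.0, 0.016, -0.005], [-0.005, -0.001, -1.0]]
force: [-1.1, -15.2, -3.1]
width: 13.6
gripper_force: 59.1
```

```bash
python3 - <<'E'
from h import *
where()
E
```

```text
tip S 91.9 N 0.2  nose S -64.1 N 13.6  t 16.60 yaw 90.89 z 80.7 F axial -15.2 lat -0.1 z -3.1 w 13.6 [-3.06  0.25  0.13]
```

Emit:
carry_out(motion=[{"slide": [0.03, -2.4, 0], "twist": 1.5}, {"slide": [0.03, -2.4, 0], "twist": 1.5}, {"slide": [0.03, -2.4, 0], "twist": 1.5}, {"slide": [0, -0.6, 0], "twist": 0.4}, {"slide": [0, 0, 0], "twist": 0}, {"slide": [0, 0, 0], "twist": 0}])

```text
time_s: 17.35
tcp_pos: [580.3, 139.2, 80.6]
ee_rot: [[0.07, 0.998, -0.002], [0.998, -0.07, -0.005], [-0.005, -0.001, -1.0]]
force: [-1.6, -15.2, -3.5]
width: 13.9
gripper_force: 59.0
```

```bash
python3 - <<'E'
from h import *
where();s,c=rotor_in_hand("pics/w5.png")
im,d=bot.grab_frame("scene");b=im[125:235,200:330];cv2.imwrite("pics/s5.png",cv2.resize(b,None,fx=5,fy=5,interpolation=3))
P=pts("scene",np.ones_like(d,bool),d);S=(P[:,:2]-O)@UC;N=(P[:,:2]-O)@NC
for s0 in range(-72,-24,4):
    m=(S>=s0)&(S<s0+4)&(abs(N)<40)&(P[:,2]>60)&(P[:,2]<140)
    if m.sum():print(s0+2,m.sum(),"N",np.percentile(N[m],[2,98]).round(1),"ztop",P[m,2].max().round(1))
E
```

```text
tip S 91.9 N 0.1  nose S -64.7 N 0.1  t 17.35 yaw 85.99 z 80.6 F axial -15.3 lat -0.5 z -3.5 w 13.9 [-3.16  0.33 -0.01]
-33 1244 y [-10.6  10.4] ztop -32.9 maxx -30.0
-27 337 y [-7.3  7.6] ztop -25.8 maxx -24.0
-21 344 y [-7.2  7. ] ztop -26.2 maxx -18.0
-15 361 y [-7.2  6.9] ztop -26.6 maxx -12.0
-9 1925 y [-39.5  39.3] ztop -59.7 maxx -6.0
-3 1542 y [-36.3  35.8] ztop -56.6 maxx -0.0
3 1528 y [-33.8  33.8] ztop -56.7 maxx 6.0
9 6342 y [-36.9  36.9] ztop -58.6 maxx 12.0
15 3271 y [-38.   37.9] ztop -58.9 maxx 18.0
21 352 y [-5.3  5.2] ztop -24.3 maxx 24.0
27 340 y [-5.3  5.1] ztop -24.3 maxx 30.0
33 360 y [-5.2  5. ] ztop -24.5 maxx 36.0
39 386 y [-5.5  4.9] ztop -24.6 maxx 42.0
45 402 y [-5.4  5.2] ztop -24.5 maxx 48.0
51 420 y [-5.3  5.1] ztop -24.9 maxx 54.0
57 437 y [-5.2  5. ] ztop -25.0 maxx 60.0
63 467 y [-5.6  5. ] ztop -24.8 maxx 66.0
69 403 y [-4.7  4.2] ztop -24.2 maxx 72.0
75 384 y [-3.9  3.7] ztop -23.7 maxx 78.0
81 379 y [-3.9  3.7] ztop -23.7 maxx 84.0
87 1463 y [-13.1  13.5] ztop -34.2 maxx 90.0
93 1369 y [-13.1  13.3] ztop -34.1 maxx 96.0
99 1358 y [-10.7  11. ] ztop -32.0 maxx 102.0
105 3755 y [-26.4  26.8] ztop -37.7 maxx 108.0
111 265 y [-29.1  29.5] ztop -31.8 maxx 110.0
-70 18 N [-14.1   7.4] ztop 115.6
-66 5 N [-6.7  5.6] ztop 114.9
-62 1 N [-5.3 -5.3] ztop 103.3
-58 17 N [-16.3  16.6] ztop 120.0
-54 77 N [-21.2  23.3] ztop 128.9
-50 41 N [-24.6  25.9] ztop 126.6
-46 37 N [-27.   16.1] ztop 128.4
-42 39 N [-27.7  16.1] ztop 127.9
-38 49 N [-28.6  16.4] ztop 129.4
-34 55 N [-28.8  22. ] ztop 127.8
-30 6 N [-24.4   9.2] ztop 125.5
```

View pics/s5.png

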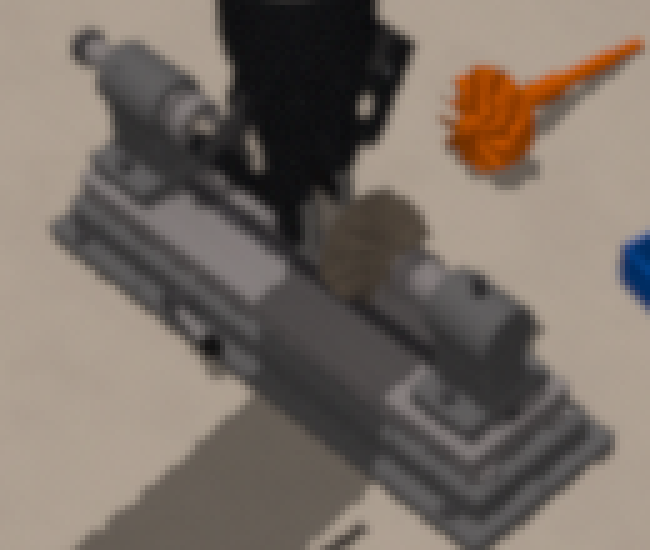

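The view shows the wheel's nose at (415,265) standing in line just before the head cup. The tip is in the tail cup, which is pressed back under about 15 N. Now I'll let the spring out gently.

Emit:
carry_out(motion=[{"slide": [-1, 0, 0], "twist": 0}, {"slide": [-1, 0, 0], "twist": 0}, {"slide": [-1, 0, 0], "twist": 0}, {"slide": [-1, 0, 0], "twist": 0}, {"slide": [-1, 0, 0], "twist": 0}, {"slide": [0, 0, 0], "twist": 0}, {"slide": [0, 0, 0], "twist": 0}])

```text
time_s: 18.32
tcp_pos: [580.1, 135.7, 80.7]
ee_rot: [[0.069, 0.998, -0.001], [0.998, -0.069, -0.004], [-0.004, -0.001, -1.0]]
force: [-1.6, -11.9, -3.2]
width: 13.7
gripper_force: 59.0
```

```bash
python3 - <<'E'
from h import *
where()
E
```

```text
tip S 88.4 N 0.0  nose S -68.2 N 0.1  t 18.32 yaw 86.04 z 80.7 F axial -11.9 lat -0.8 z -3.2 w 13.7 [-2.49  0.27  0.03]
```

Force is following the spring as expected. Continuing.

Emit:
carry_out(motion=[{"slide": [-1, 0, 0], "twist": 0}, {"slide": [-1, 0, 0], "twist": 0}, {"slide": [-1, 0, 0], "twist": 0}, {"slide": [0, 0, 0], "twist": 0}, {"slide": [0, 0, 0], "twist": 0}])

```text
time_s: 18.95
tcp_pos: [580.0, 133.6, 80.8]
ee_rot: [[0.068, 0.998, -0.001], [0.998, -0.068, -0.003], [-0.003, -0.001, -1.0]]
force: [-1.6, -9.8, -3.5]
width: 13.7
gripper_force: 59.0
```

```bash
python3 - <<'E'
from h import *
where()
E
```

```text
tip S 86.3 N -0.0  nose S -70.3 N 0.2  t 18.95 yaw 86.08 z 80.8 F axial -9.9 lat -0.9 z -3.5 w 13.7 [-1.98  0.17  0.02]
```

Emit:
carry_out(motion=[{"slide": [-0.8, 0, 0], "twist": 0}, {"slide": [-0.8, 0, 0], "twist": 0}, {"slide": [-0.8, 0, 0], "twist": 0}, {"slide": [0, 0, 0], "twist": 0}, {"slide": [0, 0, 0], "twist": 0}])

```text
time_s: 19.58
tcp_pos: [579.9, 131.9, 80.8]
ee_rot: [[0.068, 0.998, -0.001], [0.998, -0.068, -0.002], [-0.002, -0.001, -1.0]]
force: [-1.2, -8.7, -3.0]
width: 13.6
gripper_force: 58.9
```

```bash
python3 - <<'E'
from h import *
where()
E
```

```text
tip S 84.6 N 0.0  nose S -72.0 N 0.3  t 19.57 yaw 86.10 z 80.8 F axial -8.7 lat -0.6 z -3.0 w 13.6 [-1.78  0.14  0.02]
```

Emit:
carry_out(motion=[{"slide": [-0.6, 0, 0], "twist": 0}, {"slide": [-0.6, 0, 0], "twist": 0}, {"slide": [-0.6, 0, 0], "twist": 0}, {"slide": [0, 0, 0], "twist": 0}, {"slide": [0, 0, 0], "twist": 0}])

```text
time_s: 20.2
tcp_pos: [579.8, 130.8, 80.9]
ee_rot: [[0.067, 0.998, -0.001], [0.998, -0.067, -0.001], [-0.001, -0.001, -1.0]]
force: [-1.2, -6.6, -2.9]
width: 14.0
gripper_force: 59.0
```

```bash
python3 - <<'E'
from h import *
where()
E
```

```text
tip S 83.5 N -0.1  nose S -73.1 N 0.3  t 20.20 yaw 86.13 z 80.9 F axial -6.7 lat -0.8 z -2.9 w 14.0 [-1.34  0.17 -0.01]
```

Emit:
carry_out(motion=[{"slide": [-0.6, 0, 0], "twist": 0}, {"slide": [-0.6, 0, 0], "twist": 0}, {"slide": [0, 0, 0], "twist": 0}, {"slide": [0, 0, 0], "twist": 0}])

```text
time_s: 20.7
tcp_pos: [579.8, 130.7, 80.9]
ee_rot: [[0.066, 0.998, -0.001], [0.998, -0.066, -0.0], [-0.0, -0.0, -1.0]]
force: [-1.4, -3.8, -3.2]
width: 13.6
gripper_force: 58.9
```

```bash
python3 - <<'E'
from h import *
where()
E
```

```text
tip S 83.4 N -0.1  nose S -73.2 N 0.4  t 20.70 yaw 86.19 z 80.9 F axial -3.9 lat -1.2 z -3.2 w 13.6 [-1.05  0.23  0.05]
```

Emit:
carry_out(motion=[{"slide": [-0.6, -0.2, 0], "twist": 0}, {"slide": [-0.6, -0.2, 0], "twist": 0}, {"slide": [-0.4, 0, 0], "twist": 0}, {"slide": [0, 0, 0], "twist": 0}, {"slide": [0, 0, 0], "twist": 0}])

```text
time_s: 21.32
tcp_pos: [579.8, 130.6, 81.0]
ee_rot: [[0.065, 0.998, 0.001], [0.998, -0.065, 0.001], [0.001, 0.0, -1.0]]
force: [2.0, 2.8, -7.2]
width: 13.9
gripper_force: 58.5
```

```bash
python3 - <<'E'
from h import *
where()
E
```

```text
tip S 83.3 N -0.3  nose S -73.3 N 0.4  t 21.32 yaw 86.25 z 81.0 F axial 2.9 lat 1.8 z -7.2 w 13.9 [ 0.64 -0.5   0.02]
```

Emit:
carry_out(motion=[{"slide": [0.6, 0.2, 0.4], "twist": 0}, {"slide": [0, 0, 0], "twist": 0}, {"slide": [0, 0, 0], "twist": 0}])

```text
time_s: 21.7
tcp_pos: [579.9, 130.6, 80.9]
ee_rot: [[0.066, 0.998, 0.0], [0.998, -0.066, 0.001], [0.001, 0.0, -1.0]]
force: [-0.8, 3.9, -0.6]
width: 14.1
gripper_force: 59.2
```

```bash
python3 - <<'E'
from h import *
where();rotor_in_hand()
E
```

```text
tip S 83.3 N -0.2  nose S -73.3 N 0.4  t 21.70 yaw 86.22 z 80.9 F axial 3.8 lat -1.1 z -0.6 w 14.1 [ 0.78  0.05 -0.03]
-33 1223 y [-10.5  10.3] ztop -33.3 maxx -30.0
-27 341 y [-7.5  7.6] ztop -26.2 maxx -24.0
-21 349 y [-7.2  7.1] ztop -26.2 maxx -18.0
-15 370 y [-7.2 28.9] ztop -54.4 maxx -12.0
-9 1935 y [-39.5  39.4] ztop -59.7 maxx -6.0
-3 1557 y [-36.2  36. ] ztop -56.5 maxx -0.0
3 1534 y [-33.8  33.7] ztop -56.6 maxx 6.0
9 6470 y [-37.   36.8] ztop -58.6 maxx 12.0
15 3132 y [-38.3  38.1] ztop -58.9 maxx 18.0
21 356 y [-5.4  5.2] ztop -24.1 maxx 23.9
27 346 y [-5.3  5.1] ztop -24.2 maxx 30.0
33 359 y [-5.2  5. ] ztop -24.3 maxx 36.0
39 379 y [-5.1  5.3] ztop -24.2 maxx 42.0
45 406 y [-5.5  5.2] ztop -24.3 maxx 48.0
51 415 y [-5.4  5.1] ztop -24.2 maxx 53.9
57 438 y [-5.3  5. ] ztop -24.3 maxx 60.0
63 465 y [-5.2  5.4] ztop -24.4 maxx 66.0
69 407 y [-4.4  4.6] ztop -23.7 maxx 72.0
75 376 y [-4.   3.7] ztop -23.1 maxx 78.0
81 395 y [-3.9  3.7] ztop -23.0 maxx 84.0
87 1357 y [-12.8  13.6] ztop -33.3 maxx 90.0
93 1415 y [-12.9  13.6] ztop -33.4 maxx 96.0
99 944 y [-7.1  8. ] ztop -27.0 maxx 102.0
105 1000 y [-7.  8.] ztop -27.1 maxx 108.0
111 581 y [-10.9  12. ] ztop -28.4 maxx 110.0
```

Emit:
carry_out(motion=[{"slide": [0.6, 0, -0.1], "twist": 0}, {"slide": [0.6, 0, 0], "twist": 0}, {"slide": [0, 0, 0], "twist": 0}, {"slide": [0, 0, 0], "twist": 0}])

```text
time_s: 22.25
tcp_pos: [579.9, 130.6, 80.8]
ee_rot: [[0.067, 0.998, -0.0], [0.998, -0.067, -0.0], [-0.0, -0.0, -1.0]]
force: [-1.6, -0.3, 2.6]
width: 13.7
gripper_force: 59.7
```

Emit:
carry_out(motion=[{"slide": [0, 0, -0.3], "twist": 0}, {"slide": [0, 0, 0], "twist": 0}, {"slide": [0, 0, 0], "twist": 0}])

```text
time_s: 22.62
tcp_pos: [579.8, 130.7, 80.9]
ee_rot: [[0.067, 0.998, -0.0], [0.998, -0.067, -0.001], [-0.001, -0.0, -1.0]]
force: [-1.0, -1.8, -0.1]
width: 13.9
gripper_force: 59.3
```

Forces are near zero. Letting go.

Emit:
carry_out(motion=[{"slide": [0, 0, 0], "twist": 0}, {"slide": [0, 0, 0], "twist": 0}, {"slide": [0, 0, 0], "twist": 0}, {"slide": [0, 0, 0], "twist": 0}, {"slide": [0, 0, 0], "twist": 0}, {"slide": [0, 0, 0], "twist": 0}, {"slide": [0, 0, 0], "twist": 0}, {"slide": [0, 0, 0], "twist": 0}], fingers=1)

```text
time_s: 23.62
tcp_pos: [579.9, 131.2, 81.0]
ee_rot: [[0.066, 0.998, 0.0], [0.998, -0.066, -0.0], [-0.0, 0.0, -1.0]]
force: [0.8, 0.6, 0.7]
width: 85.2
gripper_force: 0.0
```

Emit:
carry_out(motion=[{"slide": [0, 0, -4], "twist": 0}, {"slide": [0, 0, -10], "twist": 0}, {"slide": [0, 0, -20], "twist": 0}, {"slide": [0, 0, -30], "twist": 0}, {"slide": [0, 0, -40], "twist": 0}, {"slide": [0, 0, -40], "twist": 0}, {"slide": [0, 0, -40], "twist": 0}, {"slide": [0, 0, -30], "twist": 0}, {"slide": [0, 0, 0], "twist": 0}, {"slide": [0, 0, 0], "twist": 0}])

```text
time_s: 24.88
tcp_pos: [579.5, 131.2, 295.2]
ee_rot: [[0.066, 0.998, 0.0], [0.998, -0.066, 0.0], [0.0, 0.0, -1.0]]
force: [-0.1, 0.3, -0.5]
width: 85.5
gripper_force: 0.0
```

```bash
python3 - <<'E'
from h import *
print(bot.get_state()["width"])
im,d=bot.grab_frame("wrist");cv2.imwrite("pics/w6.png",im)
P=pts("wrist",np.ones_like(d,bool),d);S=(P[:,:2]-O)@UC;N=(P[:,:2]-O)@NC
for s0 in range(-76,92,6):
    m=(S>=s0)&(S<s0+6)&(abs(N)<40)&(P[:,2]>85)&(P[:,2]<140)
    if m.sum():print(s0+3,m.sum(),"N",np.percentile(N[m],[2,98]).round(1),"ztop",P[m,2].max().round(1))
E
```

```text
85.52851010629831
-73 119 N [-12.2  12.4] ztop 113.6
-67 122 N [-25.   24.4] ztop 124.5
-61 228 N [-26.8  25.4] ztop 126.5
-55 246 N [-27.   25.8] ztop 128.0
-49 181 N [-29.1  29.1] ztop 128.3
-43 598 N [-26.   25.8] ztop 126.7
-37 79 N [-7.7  7.6] ztop 107.0
-31 80 N [-7.7  7.5] ztop 107.1
-25 82 N [-7.7  7.5] ztop 108.2
-19 80 N [-7.6  7.4] ztop 107.5
-13 81 N [-7.6  7.3] ztop 107.4
-7 85 N [-7.6  7.2] ztop 108.2
-1 84 N [-7.6  7.2] ztop 107.3
5 92 N [-7.6  7.1] ztop 107.2
11 67 N [-5.5  5. ] ztop 105.2
17 59 N [-5.5  4.9] ztop 104.6
23 65 N [-5.5  4.8] ztop 105.2
29 66 N [-5.5  4.8] ztop 105.0
35 64 N [-5.5  4.7] ztop 105.7
41 67 N [-5.5  4.7] ztop 105.6
47 67 N [-5.5  4.6] ztop 105.0
53 72 N [-5.5  4.5] ztop 104.8
59 55 N [-5.4  4.4] ztop 104.1
65 56 N [-4.5  2.5] ztop 103.9
71 48 N [-4.5  2.4] ztop 103.9
77 165 N [-14.1  13.8] ztop 114.7
83 167 N [-14.1  14. ] ztop 114.6
89 110 N [-7.3  7.1] ztop 108.5
```

View pics/w6.png

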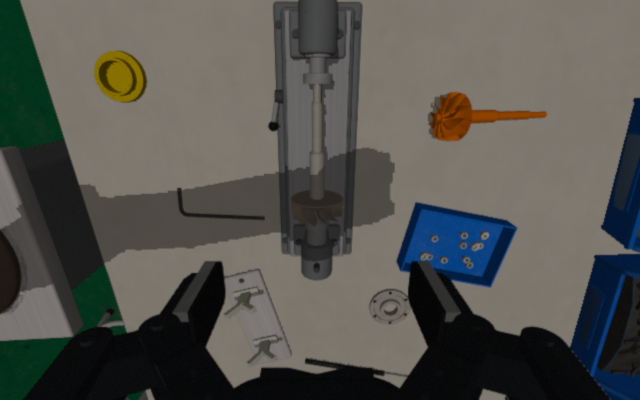

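The view shows the rotor level between both cups, wheel at the head cup (317,208) and tip in the tail cup (317,78). The rest is empty, and the hex key lies where it was.

```bash
python3 -c "
from cell import bot
print(bot.hand_in())"
```

```text
the job is handed in; nothing more can be done
None
```

The rotor is mounted between the centres, nose in the head cup and tip in the sprung tail cup, and released, with no axial force reading above about 15.4 N at my checks; the job was handed in at about 25 s.

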